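# Clamp and strike a brass plate on the bench engraver

## Task

Raise the red-knobbed lever on the engraver's head, take the carrier with the brass plate from the tray and set it down gently on the bed between the rails, with its plate end against the red stop. Then lower the lever fully so that the forked foot holds the plate, and only then press the treadle all the way down to its stop, hold it there for a moment and let it come back up. Leave the other carrier and everything else on the bench where it is.

Things in the scene. Friction and masses are not known exactly. Their poses are not given: they have to be found in the camera images.
- engraver: Bench engraving machine, fixed: green column and nose on a grey base 260 x 150 x 25 mm. Origin on the table, 5 mm beyond (+x) the base's centre; +x runs along the bed away from the operator to the column, +y to the lever's side. Column: x = 60 to 120, y = -32 to 32, up to z = 240 mm (motor cap 270). Nose: x = -15 to 60, y = -35 to 35, z = 150 to 225 mm, over the bed's far end.
- seat (a point): Middle of the foot of the red stop's face, on the bed (the base's top, z = 25 mm); axes as the engraver's; 40 mm along x from its origin. The carrier's far end belongs here. Two steel rails, 8 mm high, 58 mm apart inside, run from here 150 mm towards the operator (-x); the red stop, 12 mm high, closes this channel.
- hold_foot: Forked steel hold-down foot under the nose, 40 mm wide, 36 mm long, moved by the lever. Origin: centre of its underside, 30 mm before the stop; 39 mm above the table with the lever fully down, 74 mm with it up. The engraving stylus beside it is moved by the treadle.
- lift_lever (a joint): Lift lever's angle, rad: 0 fully lowered (lever slopes 30 degrees down, foot down), 1.2 fully raised (39 degrees up, foot 35 mm up). With a plate under the foot it comes to rest at about 0.03. It stays where it is left (about 3 N at the knob).
- lever_pivot (a point): Lever's pivot on the nose's +y side, 185 mm above the table; the lever swings about the engraver's x axis. Axes as the engraver's.
- lever_knob (a point): Centre of the red ball knob, 30 mm in diameter, at the end of the lever, 100 mm from the pivot, on a 10 mm thick steel rod. Its y axis points along the lever outwards from the pivot.
- brass_carrier: Loose black work carrier 160 x 50 x 12 mm with a brass plate (70 x 44 x 3 mm, its top 15 mm above the underside) on its far (+x) half and an upright light wooden grip block on its near half: 50 mm long in x (x = -70 to -20 mm), 24 mm wide in y, its top 46 mm above the underside. Origin: centre of the underside; x towards the plate end. 0.28 kg, starts flat in one of the tray's two bays.
- brass_end (a point): Middle of the lower edge of the brass carrier's plate end, 80 mm from its origin along its x.
- steel_carrier: The same carrier with a grey steel plate, in the other bay of the tray; to be left alone. Origin and axes as the brass carrier's.
- tray: Fixed wooden tray 190 x 180 x 20 mm, walls and floor 6 mm thick, divided into two bays side by side in y (centres at y = -43 and 43 mm). Origin: centre of the underside.
- treadle_base: Fixed dark base of the treadle, 200 x 110 x 12 mm. Origin: centre of the underside. The aluminium treadle plate (175 x 74 x 8 mm) is hinged at its far end (x = 85 mm, 26 mm above the table) and slopes up towards the operator at rest.
- treadle (a joint): Treadle's angle, rad: 0 up at rest, 0.25 down at its stop. Sprung: about 9 N on the pad at the stop.
- treadle_pad (a point): Point to press: on top of the black rubber pad (75 x 66 mm), 135 mm from the hinge, about 68 mm above the table at rest and 34 mm lower at the stop.
- white_bottle: White plastic bottle with red cap, 52 mm diameter, 100 mm high, standing. Bystander. Origin: centre of the underside.
- amber_jar: Amber glass jar with steel lid, 52 mm diameter, 65 mm high. Bystander. Origin: centre of the underside.
- round_tin: Dark round tin, 70 mm diameter, 22 mm high. Bystander. Origin: centre of the underside.
- dapping_block: Steel dapping block about 64 x 64 x 60 mm. Bystander. Origin: centre of the underside.
- screwdriver: Red-handled screwdriver 150 mm long, lying. Bystander. Its x axis runs along it towards the tip.
- bench_brush: Bench brush 160 mm long, lying. Bystander. Its x axis runs along it towards the bristles.
Not all that is in view belongs to the job. Leave any turquoise look-alike of the brass_carrier alone. Leave any green look-alike of the treadle_base alone.

How it is judged:
By the outcome, as a careful person would: the job done as asked, in the order asked, and still so for the second after the job is handed in, with the robot touching nothing.
It also fails if it takes over 72 s, if anything falls off the work surface, if the arm or the gripper's body presses on something with over 40 N, if the wrist force passes 120 N, or if a joint passes its speed limit or range.

## Robot

A 6-joint arm with a two-finger parallel gripper is mounted at the origin on the work surface. World frame = base frame: x ahead of the robot, y to its left, z up, the work surface at z = 0. Lengths are in m, angles in degrees, forces in N, time in s.
With the tool pointing down it reaches from about 0.2 to 0.875 m from the base axis. Payload 3.4 kg.
Tool frame: the origin (TCP) lies on the centre line of the jaws, within the pads' length; the fingertips stand tip_extent ahead of it and the grasp point (between the pads) lies 3 mm ahead of it (tip_extent is the distance from the TCP to the fingertips, in m); z points along the fingers, y is the line along which they close (so a half turn about z gives the same grasp; the last joint's range is limited). The gripper opens to 94 mm and grips with 3 to 60 N. Pads are 16 mm wide; open, the fingers measure 119 mm over their backs; the gripper's body (75 mm by 177 mm) begins 78 mm behind the grasp point.
Start: joints at [-84.225, 15.808, 86.224, -0, 77.962, -6.933], TCP at [0.126, -0.561, 0.227] pointing down, gripper open.
Joint ranges: [-165.64, 165.64], [-43.16, 119.46], [12.63, 154.43], [-67.54, 247.53], [6.08, 155.33], [-154.97, 154.97]. Speed limits (degrees/s): [147.25, 147.25, 180, 180, 180, 180].

## Interface

Orientations are given as a 3x3 rotation matrix whose columns are the frame's x, y, z axes.
In Python, from plant import * gives the robot as it stands. The module is installed in compiled form; this text tells all that it offers.
- The arm moves only by the tool apply_moves, never from a script. Its argument "rows" is a list of rows, each an object of numbers: "x", "y", "z": the shift along the world's x, y, z in mm; "roll": the turn about the world's z in rad. A call has 1 to 10 rows; each row shifts and turns the commanded pose from where the row before left it; what a row does not reach is not made up. A row lasts 1/12 s, in which the tool goes at most 41.7 mm and 7.16 degrees, less where a joint would pass 70% of its speed; a pose out of reach is approached as far as the arm can. A call is refused whole if a number of a shift passes 41.7 or a number of a turn 0.125, either way. A call with a gripper value outside its range is refused whole. "jaw" is the finger opening in mm, from 0 to 94, set as the call begins (left out, the last holds). The fingers move at their own pace and stop on an object; the grip force is fixed at half the most. Time passes only in rows, so rows that do not move let the fingers close. It gives the time, the measured TCP pose, the force, the opening and the grip force at its end, in the units of the state.
- sense(): the state, without advancing time (a new reading comes with each control period).
- read_camera(name): name is "scene" or "top"; returns the picture (400x640x3 uint8, red, green, blue); there is no depth.
- camera_info(name): a dict with "K" (3x3 intrinsics, pixels), "D" ([k1, k2, p1, p2, k3] as OpenCV has them; the pictures are not rectified), "view" (4x4, takes a point from world to camera coordinates). Camera axes: x right, y down, z forward; pixel columns grow to the right and rows downward; lengths in m; the calibration is good to about 2 mm. A picture is of the moment at which its call begins. camera_info takes no time and is no camera call.
- hand_in(): hands the job in; it is judged then, once.
Trained networks look in the newest picture that a camera, given by its name, has taken for a name from the list of things; names that differ only in an ending like _2 or _b are one class to them, and where a whole thing is asked for, a point or a joint stands for the part that bears it (a point fixed in the world has none). Each returns a list of dicts, best first, with "score" (0 to 1); they miss things now and then, are a little off and sometimes report something else, mostly with a low value. They report only what shows in the picture. A call takes as long as a camera call. They do not tell look-alikes from the thing itself.
- find_in(target, camera): "xyz" ([x, y, z] in m, in the coordinates of the camera as it stood for that picture, good to about 4 mm: the middle of the surface that is visible of it).
The state is a dict: "t": time; "joint_pos": joint angles; "joint_vel": joint speeds; "joint_efforts": joint torques, N m; "tool_pos": TCP position; "orientation": TCP orientation; "ft_force": force on the tool from outside, world axes, zero at the start; "torque": the same for the moment, N m; "grip_width": finger opening in m; "grip_force": force on a finger pad.
Only numpy, scipy, OpenCV 4.12 (cv2) and the standard library are available. Lean on these libraries where they do the work, as an engineer would, in place of code of your own. Each camera call takes 0.05 s, during which the arm holds its last target. There are 200 camera calls.

## Working session

There is one attempt and no reset: what is moved stays moved. The work goes in short steps, Python scripts to look and compute and a tool call to move; the robot and the scene stay as the last step left them, time stands still between calls to the robot, and variables do not carry over. Pictures are saved under pics/ and viewed, at most 10 in all, crops included, and the job is handed in when it is done.

Besides the shell and the picture viewer there is one more tool, called by a JSON object that holds its "method" and its "body". apply_moves: Moves the arm, as the interface text tells. Its arguments: {"type":"object","properties":{"rows":{"type":"array"},"jaw":{"type":"number"}},"required":["rows"]}

```bash
mkdir -p pics; ls
cat > h.py <<'E'
from plant import *
import numpy as np, cv2
def snap(n,f=None):
    im=read_camera(n)
    if f: cv2.imwrite('pics/'+f,cv2.cvtColor(im,cv2.COLOR_RGB2BGR))
    return im
def w(cam,p):
    V=np.array(camera_info(cam)['view']); return (np.linalg.inv(V)@np.append(p,1))[:3]
def ray(cam,uv):
    c=camera_info(cam);V=np.linalg.inv(np.array(c['view']))
    n=cv2.undistortPoints(np.array([[uv]],float),np.array(c['K']),np.array(c['D'],float))[0,0]
    d=V[:3,:3]@np.append(n,1); return V[:3,3],d/np.linalg.norm(d)
def atz(cam,uv,z):
    o,d=ray(cam,uv); return o+d*(z-o[2])/d[2]
def tri(a,b):
    (o1,d1),(o2,d2)=ray('scene',a),ray('top',b)
    A=np.stack([d1,-d2],1); s=np.linalg.lstsq(A,o2-o1,rcond=None)[0]
    p,q=o1+s[0]*d1,o2+s[1]*d2
    return (p+q)/2,np.linalg.norm(p-q)
def proj(cam,P):
    c=camera_info(cam);V=np.array(c['view'])
    return cv2.projectPoints(np.array(P,float).reshape(-1,3),cv2.Rodrigues(V[:3,:3])[0],V[:3,3],np.array(c['K']),np.array(c['D'],float))[0][:,0]
E
python3 - <<'E'
from h import *
np.set_printoptions(precision=4,suppress=True)
for n in('scene','top'):
    snap(n,n+'0.png'); c=camera_info(n); print(n,np.linalg.inv(np.array(c['view'])),np.array(c['K'])[0])
    for t in 'engraver hold_foot lift_lever lever_knob brass_carrier steel_carrier tray treadle_base treadle treadle_pad white_bottle amber_jar dapping_block'.split():
        print(t,[(np.round(w(n,d['xyz']),3).tolist(),round(d['score'],2)) for d in find_in(t,n)[:3]])
print(sense())
E
```

```text
pics
scene [[-0.3208  0.6099 -0.7247  1.3474]
 [ 0.9471  0.2007 -0.2504  0.3107]
 [-0.0073 -0.7667 -0.642   0.8927]
 [ 0.      0.      0.      1.    ]] [453.6079   0.     314.0387]
engraver [([0.714, 0.028, 0.097], 0.82)]
hold_foot []
lift_lever [([0.636, 0.113, 0.16], 0.79)]
lever_knob [([0.636, 0.114, 0.16], 0.69)]
brass_carrier [([0.528, -0.295, 0.022], 0.78), ([0.31, -0.304, 0.015], 0.67), ([0.551, 0.332, 0.042], 0.43)]
steel_carrier [([0.534, -0.38, 0.018], 0.84)]
tray [([0.559, -0.344, 0.015], 0.85)]
treadle_base [([0.548, 0.332, 0.042], 0.79), ([0.3, 0.374, 0.041], 0.69)]
treadle [([0.293, 0.379, 0.047], 0.71), ([0.544, 0.328, 0.053], 0.64)]
treadle_pad [([0.292, 0.372, 0.047], 0.97), ([0.539, 0.332, 0.053], 0.76)]
white_bottle [([0.716, 0.248, 0.065], 0.94)]
amber_jar [([0.72, 0.339, 0.056], 0.95), ([0.708, -0.33, 0.023], 0.65), ([0.712, 0.03, 0.094], 0.37)]
dapping_block [([0.742, -0.209, 0.056], 0.94)]
top [[-0.0237 -0.9845  0.1739  0.2989]
 [-0.9997  0.022  -0.0115  0.0194]
 [ 0.0075 -0.1741 -0.9847  1.3952]
 [ 0.      0.      0.      1.    ]] [498.0421   0.     313.8907]

[... 624 characters left out ...]
.87)]
amber_jar [([0.696, 0.334, 0.065], 0.71), ([0.524, 0.318, 0.034], 0.38)]
dapping_block [([0.721, -0.21, 0.057], 0.95)]
{'t': 1.4, 'joint_pos': array([-84.2249,  15.8081,  86.2246,   0.0008,  77.9634,  -6.9335]), 'joint_vel': array([ 0.0247,  0.0795,  0.1264, -0.1692, -0.002 , -0.0587]), 'joint_efforts': array([  0.0002, -40.4461, -23.7496,   0.0703,   0.025 ,   0.    ]), 'tool_pos': array([ 0.1265, -0.5609,  0.2275]), 'orientation': array([[ 0.9755,  0.22  ,  0.    ],
       [ 0.22  , -0.9755, -0.0001],
       [ 0.    ,  0.0001, -1.    ]]), 'ft_force': array([-0.7713,  0.23  , -0.2635]), 'torque': array([-0.0007,  0.0153, -0.0411]), 'grip_force': 0.0, 'grip_width': 0.09396111024510882}
```

View pics/scene0.png

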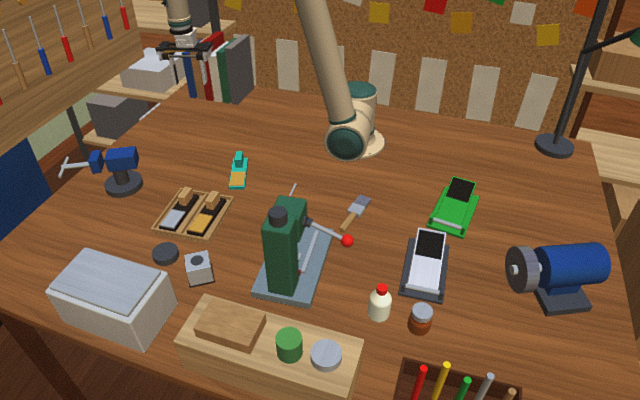

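View pics/top0.png

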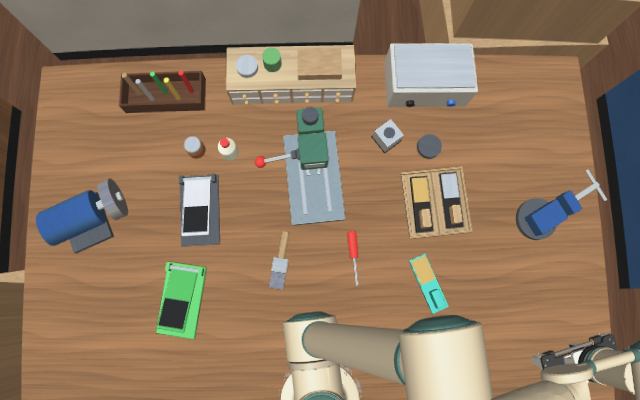

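The scene shows the brass plate in the tray's +y bay at scene (208,212) and top (421,200), and the steel carrier at scene (180,212) and top (452,200). A turquoise look-alike lies at scene (238,170) and top (428,283). The dark-based treadle is at scene (426,263) and top (199,208), with a green look-alike at top (181,300). By its plate and body colours, the brass one in the wooden tray is the target. I'll confirm this in enlarged crops.

Run:
```python
import cv2,numpy as np
t=cv2.imread('pics/top0.png');s=cv2.imread('pics/scene0.png')
def c(i,x,y,w,h,k):
    r=cv2.resize(i[y:y+h,x:x+w],None,fx=k,fy=k,interpolation=cv2.INTER_CUBIC)
    for a in range((-x)%10,w,10):
        cv2.line(r,(a*k,0),(a*k,6 if (x+a)%50 else 14),(255,255,0),1)
    for a in range((-y)%10,h,10):
        cv2.line(r,(0,a*k),(6 if (y+a)%50 else 14,a*k),(255,255,0),1)
    return r
cv2.imwrite('pics/a.png',np.hstack([c(t,250,105,100,120,4),c(t,395,160,80,96,5)[:480]]))
cv2.imwrite('pics/b.png',np.hstack([c(s,245,185,110,120,4)[:,:440],c(s,150,180,90,120,4)]))
```

```text
(no output)
```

View pics/a.png

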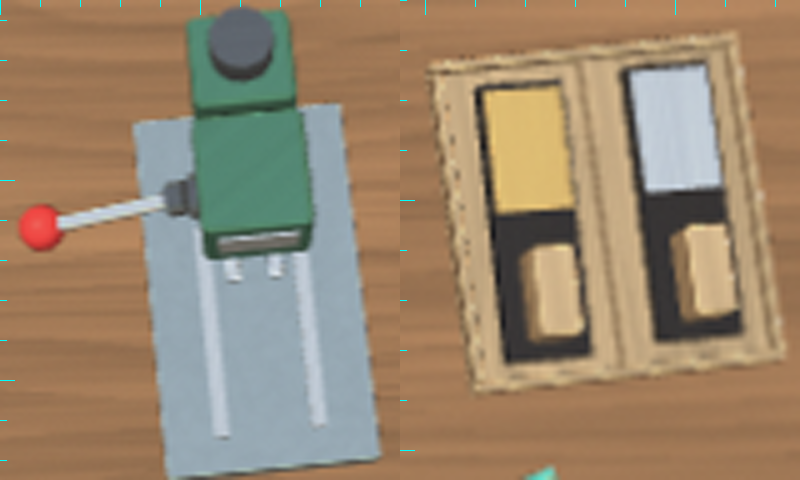

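View pics/b.png

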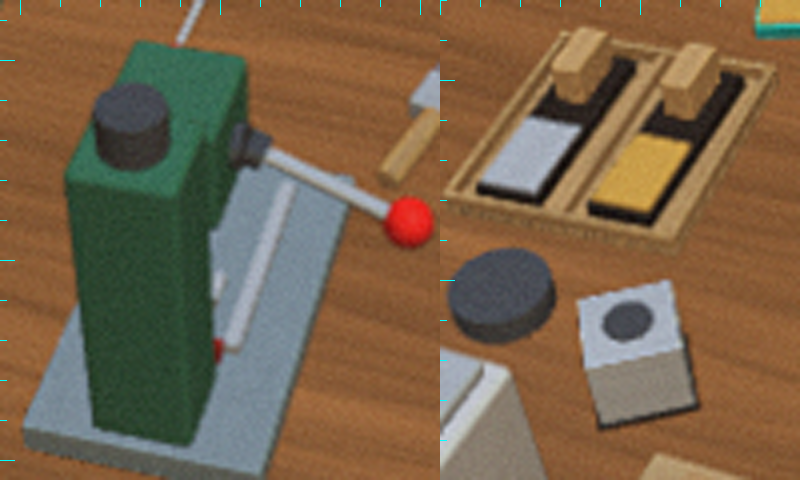

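The crops confirm it: the brass plate is in the tray's +y bay, at top px about (421,190) with its grip at (426,218), and steel is in the other bay. The red knob is at top (260,162) and scene (347,240), and the foot prongs show under the nose. Next I fit poses from these pixel corners in both views.

```bash
cat > fit.py <<'E'
from h import *
from scipy.optimize import least_squares
np.set_printoptions(precision=4,suppress=True)
A=lambda x,y:(250+x/4,105+y/4)
T=lambda x,y:(395+(x-400)/5,160+y/5)
S=lambda x,y:(245+x/4,185+y/4)
U=lambda x,y:(150+(x-440)/4,180+y/4)
def fit(name,L,x0,fz=False):
    def r(p):
        c,s=np.cos(p[2]),np.sin(p[2]); o=[]
        for cam,uv,P in L:
            q=[p[0]+c*P[0]-s*P[1],p[1]+s*P[0]+c*P[1],P[2]+(p[3] if fz else 0)]
            o.append(proj(cam,q)[0]-uv)
        return np.ravel(o)
    f=least_squares(r,x0+([0] if fz else []),loss='soft_l1')
    print(name,f.x,'yaw deg',np.degrees(f.x[2])); print(np.round(r(f.x).reshape(-1,2),1).tolist()); return f.x
E
cat > m1.py <<'E'
from fit import *
import plant; print([d for d in dir(plant) if d[0]!='_'])
m=.001
E_=[('top',A(133,122),(.125,.075,.025)),('top',A(340,103),(.125,-.075,.025)),('top',A(381,455),(-.135,-.075,.025)),
('top',A(222,437),(-.11,.033,.033)),('top',A(320,425),(-.11,-.033,.033)),
('scene',S(27,430),(.125,-.075,.025)),('scene',S(350,178),(-.135,.075,.025)),('scene',S(66,178),(.12,-.032,.24)),('scene',S(178,195),(.12,.032,.24))]
for fz in(0,1): fit('engraver',E_,[.62,.005,.05],fz)
print('knob',tri(S(409,222),A(40,228)))
C=[('top',T(478,90),(.08,.025,.012)),('top',T(560,80),(.08,-.025,.012)),('top',T(592,353),(-.08,-.025,.012)),('top',T(507,361),(-.08,.025,.012)),
('top',T(483,92),(.075,.022,.015)),('top',T(575,208),(.005,-.022,.015)),('top',T(497,214),(.005,.022,.015)),
('top',T(572,244),(-.02,-.012,.046)),('top',T(584,334),(-.07,-.012,.046)),('top',T(533,249),(-.02,.012,.046)),('top',T(548,339),(-.07,.012,.046)),
('scene',U(590,207),(.08,-.025,.012)),('scene',U(652,220),(.08,.025,.012)),('scene',U(745,75),(-.08,.025,.012)),('scene',U(680,42),(-.07,-.012,.046)),('scene',U(718,52),(-.07,.012,.046))]
fit('brass',C,[.53,-.3,.1],1)
TR=[('top',T(430,68),(.095,.09,.02)),('top',T(738,33),(.095,-.09,.02)),('top',T(783,352),(-.095,-.09,.02)),('top',T(478,389),(-.095,.09,.02)),
('scene',U(777,67),(-.095,.09,.02)),('scene',U(565,31),(-.095,-.09,.02)),('scene',U(443,190),(.095,-.09,.02)),('scene',U(673,243),(.095,.09,.02))]
fit('tray',TR,[.54,-.34,.1],1)
E
python3 m1.py
python3 - <<'E'
import cv2,numpy as np
t=cv2.imread('pics/top0.png');s=cv2.imread('pics/scene0.png')
def c(i,x,y,w,h,k):
    r=cv2.resize(i[y:y+h,x:x+w],None,fx=k,fy=k,interpolation=cv2.INTER_CUBIC)
    for a in range((-x)%10,w,10):cv2.line(r,(a*k,0),(a*k,6),(255,255,0),1)
    for a in range((-y)%10,h,10):cv2.line(r,(0,a*k),(6,a*k),(255,255,0),1)
    return r
cv2.imwrite('pics/c.png',np.hstack([c(t,170,165,70,90,5),c(s,390,215,80,90,5)]))
E
```

```text
['MotionError', 'camera_info', 'find_in', 'hand_in', 'read_camera', 'sense', 'tip_extent']
engraver [0.6201 0.0036 0.0926] yaw deg 5.304448065372117
[[-1.1, 0.1], [-1.0, -0.9], [0.3, 0.1], [0.4, -0.3], [-0.4, 0.0], [-1.5, -0.5], [0.8, -0.9], [-1.3, -0.6], [0.4, 0.1]]
engraver [ 0.6196  0.0032  0.0915 -0.0022] yaw deg 5.240083682622814
[[-0.9, 0.4], [-0.9, -0.5], [0.3, 0.4], [0.5, -0.0], [-0.4, 0.3], [-1.5, -0.2], [0.8, -0.4], [-1.3, -0.0], [0.3, 0.7]]
knob (array([0.6286, 0.1419, 0.1469]), np.float64(0.0005940519056377009))
brass [ 0.5305 -0.3025  0.0625  0.0036] yaw deg 3.5837989583202807
[[-0.8, -0.5], [-0.1, 0.1], [0.6, 0.8], [0.2, 0.8], [-0.3, 0.4], [-0.5, 0.1], [-0.2, 0.1], [0.3, 0.1], [0.1, -0.0], [-0.4, -0.2], [-1.2, -0.3], [-1.4, 0.2], [-0.7, 0.2], [-0.8, 0.3], [1.2, -0.1], [-1.0, -1.3]]
tray [ 0.5352 -0.3434  0.0761 -0.0011] yaw deg 4.357400707942591
[[-0.3, -1.1], [-0.7, 0.2], [0.2, 1.6], [-1.2, 0.8], [-0.2, -0.2], [-0.6, -0.0], [-0.8, 1.2], [-0.4, -0.7]]
```

View pics/c.png

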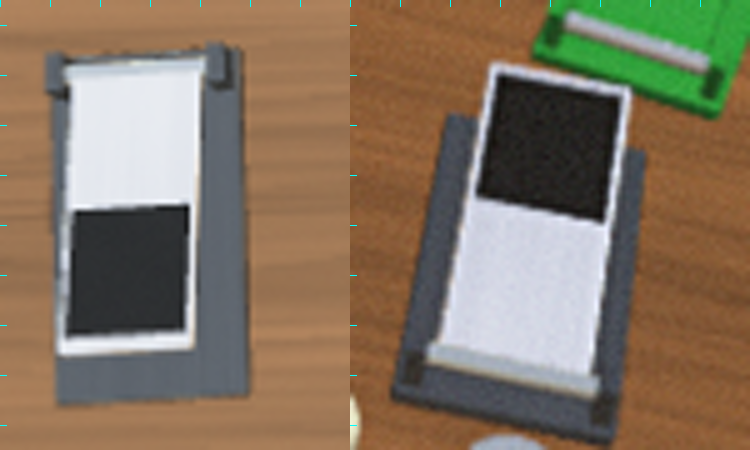

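```bash
sed -i 's#^A=.*#A=lambda x,y:(250+(x+.5)/4-.5,105+(y+.5)/4-.5)#;s#^T=.*#T=lambda x,y:(395+(x-399.5)/5-.5,160+(y+.5)/5-.5)#;s#^S=.*#S=lambda x,y:(245+(x+.5)/4-.5,185+(y+.5)/4-.5)#;s#^U=.*#U=lambda x,y:(150+(x-439.5)/4-.5,180+(y+.5)/4-.5)#' fit.py
cat >> m1.py <<'E'
print('tip',plant.tip_extent)
a=[(74,213),(190,205),(184,328),(66,335)];b=[(478,194),(603,220),(620,98),(500,74)]
# top order: farL(+y) farR nearR nearL ; scene: far -y, far +y, near +y, near -y
tp=[(170+(x+.5)/5-.5,165+(y+.5)/5-.5) for x,y in a]; sc=[(390+(x-349.5)/5-.5,215+(y+.5)/5-.5) for x,y in b]
P=np.array([tri(sc[j],tp[i])[0] for i,j in((0,1),(1,0),(2,3),(3,2))]);print(P,P.mean(0))
E
python3 m1.py
```

```text
['MotionError', 'camera_info', 'find_in', 'hand_in', 'read_camera', 'sense', 'tip_extent']
engraver [0.6205 0.0037 0.0891] yaw deg 5.107439515370487
[[-0.7, 0.2], [-0.5, -0.6], [0.4, 0.4], [0.6, -0.1], [-0.2, 0.3], [-1.3, -0.1], [1.3, -0.3], [-1.1, -0.1], [0.5, 0.6]]
engraver [ 0.6205  0.0037  0.0891 -0.0002] yaw deg 5.103531572050067
[[-0.7, 0.2], [-0.5, -0.5], [0.4, 0.4], [0.6, -0.0], [-0.2, 0.3], [-1.3, -0.1], [1.3, -0.3], [-1.1, -0.1], [0.5, 0.6]]
knob (array([0.6293, 0.1419, 0.1488]), np.float64(0.0009570243387743818))
brass [ 0.5315 -0.3012  0.0625  0.006 ] yaw deg 3.579040231184668
[[-0.7, -0.6], [0.1, -0.0], [0.7, 0.8], [0.3, 0.8], [-0.2, 0.4], [-0.4, -0.0], [-0.1, 0.1], [0.4, 0.0], [0.3, -0.1], [-0.3, -0.3], [-1.1, -0.3], [-0.9, 0.2], [-0.3, 0.3], [-0.3, 0.4], [1.7, -0.1], [-0.5, -1.3]]
tray [ 0.5364 -0.3425  0.0763  0.0013] yaw deg 4.371724327003035
[[-0.1, -1.3], [-0.4, -0.0], [0.6, 1.5], [-0.9, 0.7], [0.1, -0.1], [-0.3, 0.0], [-0.6, 1.3], [-0.1, -0.6]]
tip 0.022
[[0.5301 0.3593 0.0559]
 [0.5328 0.2957 0.0568]
 [0.4628 0.2938 0.0757]
 [0.4605 0.3569 0.0752]] [0.4966 0.3264 0.0659]
```

Everything checks out: the carrier sits at z≈6 mm, the pad at 66 mm, and the engraver at its nominal height. The lever starts slightly raised, at about -21° slope. First I move to the knob.

{"method": "apply_moves", "body": {"rows": [{"x":14.5,"y":37,"z":2.5,"roll":0.076},{"x":14.5,"y":37,"z":2.5,"roll":0.076},{"x":14.5,"y":37,"z":2.5,"roll":0.076},{"x":14.5,"y":37,"z":2.5,"roll":0.076},{"x":14.5,"y":37,"z":2.5,"roll":0.076},{"x":14.5,"y":37,"z":2.5,"roll":0.076},{"x":14.5,"y":37,"z":2.5,"roll":0.076},{"x":14.5,"y":37,"z":2.5,"roll":0.076},{"x":14.5,"y":37,"z":2.5,"roll":0.076},{"x":14.5,"y":37,"z":2.5,"roll":0.076}], "jaw": 60}}

```text
t: 2.23
tool_pos: [0.2716, -0.1892, 0.2529]
orientation: [[0.553, 0.833, 0.001], [0.833, -0.553, -0.001], [-0.0, 0.001, -1.0]]
ft_force: [1.5, -0.5, -0.3]
grip_width: 0.0599
grip_force: 0.0
```

{"method": "apply_moves", "body": {"rows": [{"x":14.5,"y":37,"z":2.5,"roll":0.076},{"x":14.5,"y":37,"z":2.5,"roll":0.076},{"x":14.5,"y":37,"z":2.5,"roll":0.076},{"x":14.5,"y":37,"z":2.5,"roll":0.076},{"x":14.5,"y":37,"z":2.5,"roll":0.076},{"x":14.5,"y":37,"z":2.5,"roll":0.076},{"x":14.5,"y":37,"z":2.5,"roll":0.076},{"x":14.5,"y":37,"z":2.5,"roll":0.076},{"x":14.5,"y":37,"z":0,"roll":0.07},{}]}}

```text
invalid input at $.rows[9]: expected keys x, y, z, roll
```

{"method": "apply_moves", "body": {"rows": [{"x":14.5,"y":37,"z":2.5,"roll":0.075},{"x":14.5,"y":37,"z":2.5,"roll":0.075},{"x":14.5,"y":37,"z":2.5,"roll":0.075},{"x":14.5,"y":37,"z":2.5,"roll":0.075},{"x":14.5,"y":37,"z":2.5,"roll":0.075},{"x":14.5,"y":37,"z":2.5,"roll":0.075},{"x":14.5,"y":37,"z":2.5,"roll":0.075},{"x":14.5,"y":37,"z":0,"roll":0.075},{"x":20,"y":35,"z":0,"roll":0.075},{"x":40,"y":0,"z":0,"roll":0}]}}

```text
t: 3.07
tool_pos: [0.4446, 0.1471, 0.2706]
orientation: [[-0.098, 0.995, -0.002], [0.995, 0.098, 0.005], [0.005, -0.001, -1.0]]
ft_force: [0.7, -0.5, 0.0]
grip_width: 0.0601
grip_force: 0.0
```

{"method": "apply_moves", "body": {"rows": [{"x":40,"y":0,"z":0,"roll":0},{"x":40,"y":0,"z":0,"roll":0},{"x":40,"y":0,"z":0,"roll":0},{"x":40,"y":0,"z":0,"roll":0},{"x":20,"y":0,"z":0,"roll":0},{"x":0,"y":0,"z":0,"roll":0},{"x":0,"y":0,"z":0,"roll":0}]}}

```text
t: 3.65
tool_pos: [0.6278, 0.1399, 0.2688]
orientation: [[-0.086, 0.996, -0.002], [0.996, 0.086, -0.0], [0.0, -0.002, -1.0]]
ft_force: [-0.6, 0.7, -0.9]
grip_width: 0.0596
grip_force: 0.0
```

{"method": "apply_moves", "body": {"rows": [{"x":1.5,"y":2,"z":-30,"roll":0},{"x":0,"y":0,"z":-30,"roll":0},{"x":0,"y":0,"z":-30,"roll":0},{"x":0,"y":0,"z":-20,"roll":0},{"x":0,"y":0,"z":-7,"roll":0},{"x":0,"y":0,"z":0,"roll":0},{"x":0,"y":0,"z":0,"roll":0}]}}

```text
t: 4.23
tool_pos: [0.6287, 0.1422, 0.1544]
orientation: [[-0.086, 0.996, 0.001], [0.996, 0.086, 0.0], [0.0, 0.001, -1.0]]
ft_force: [0.9, -0.5, -0.3]
grip_width: 0.06
grip_force: 0.0
```

Run:
```python
from h import *
a=snap('top');b=snap('scene'); s=sense()
print(s['tool_pos'],s['ft_force'])
p=s['tool_pos']-[0,0,.003]
T=[];
for n,i in(('top',a),('scene',b)):
    u,v=proj(n,[p])[0].astype(int); r=i[v-35:v+35,u-45:u+45][:,:,::-1]; r=cv2.resize(r,None,fx=4,fy=4,interpolation=cv2.INTER_CUBIC); cv2.circle(r,(182,142),4,(255,255,0),1); T.append(r)
cv2.imwrite('pics/k1.png',np.hstack(T))
```

```text
[0.62988981 0.14227532 0.15534753] [-0.5019343  -0.26126989  0.5518886 ]
```

View pics/k1.png

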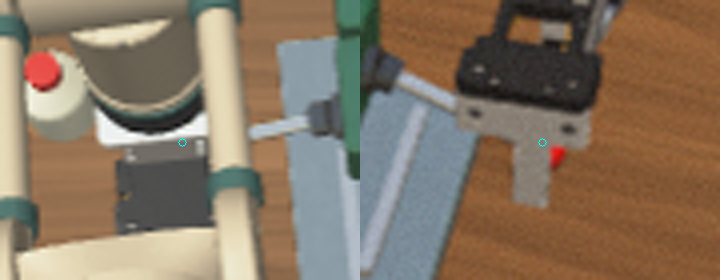

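The knob sits between the fingers, with red showing behind the near finger. I'll lower 3 mm and close.

{"method": "apply_moves", "body": {"rows": [{"x":0,"y":0,"z":-3,"roll":0},{"x":0,"y":0,"z":0,"roll":0},{"x":0,"y":0,"z":0,"roll":0},{"x":0,"y":0,"z":0,"roll":0},{"x":0,"y":0,"z":0,"roll":0},{"x":0,"y":0,"z":0,"roll":0}], "jaw": 0}}

```text
t: 4.83
tool_pos: [0.6288, 0.142, 0.1501]
orientation: [[-0.086, 0.996, -0.0], [0.996, 0.086, -0.0], [-0.0, -0.0, -1.0]]
ft_force: [-0.9, 0.2, 1.9]
grip_width: 0.0285
grip_force: 30.0
```

{"method": "apply_moves", "body": {"rows": [{"x":-0.3,"y":3.2,"z":9.9,"roll":0},{"x":-0.2,"y":2.2,"z":10.3,"roll":0},{"x":-0.1,"y":1.1,"z":10.4,"roll":0},{"x":0,"y":0,"z":10.4,"roll":0},{"x":0.1,"y":-1.1,"z":10.4,"roll":0},{"x":0,"y":0,"z":0,"roll":0}]}}

```text
t: 5.33
tool_pos: [0.6284, 0.1478, 0.2045]
orientation: [[-0.086, 0.996, 0.002], [0.996, 0.086, 0.001], [0.001, 0.002, -1.0]]
ft_force: [-1.7, 2.2, 1.5]
grip_width: 0.0288
grip_force: 30.0
```

{"method": "apply_moves", "body": {"rows": [{"x":0.2,"y":-2.2,"z":10.3,"roll":0},{"x":0.3,"y":-3.2,"z":9.9,"roll":0},{"x":0.4,"y":-4.3,"z":9.6,"roll":0},{"x":0.5,"y":-5.2,"z":9.1,"roll":0},{"x":0.5,"y":-6.2,"z":8.4,"roll":0},{"x":0,"y":0,"z":0,"roll":0},{"x":0,"y":0,"z":0,"roll":0}]}}

```text
t: 5.92
tool_pos: [0.6302, 0.1257, 0.2507]
orientation: [[-0.085, 0.996, 0.001], [0.996, 0.085, -0.0], [-0.0, 0.001, -1.0]]
ft_force: [-3.8, 3.9, 4.8]
grip_width: 0.0284
grip_force: 30.0
```

{"method": "apply_moves", "body": {"rows": [{"x":0.2,"y":-2.5,"z":3,"roll":0},{"x":0.2,"y":-2.5,"z":3,"roll":0},{"x":0,"y":0,"z":0,"roll":0}]}}

```text
t: 6.17
tool_pos: [0.6305, 0.1221, 0.255]
orientation: [[-0.086, 0.996, -0.0], [0.996, 0.086, 0.002], [0.002, -0.0, -1.0]]
ft_force: [-1.6, 4.4, 1.8]
grip_width: 0.0283
grip_force: 30.0
```

{"method": "apply_moves", "body": {"rows": [{"x":0.2,"y":-2.7,"z":3,"roll":0},{"x":0.2,"y":-2.7,"z":3,"roll":0},{"x":0,"y":0,"z":0,"roll":0}]}}

```text
t: 6.42
tool_pos: [0.6307, 0.1189, 0.2578]
orientation: [[-0.087, 0.996, -0.003], [0.996, 0.087, 0.006], [0.006, -0.003, -1.0]]
ft_force: [0.8, 7.9, -9.6]
grip_width: 0.0287
grip_force: 30.0
```

Run:
```python
from h import *
b=snap('scene'); s=sense(); a=snap('top')
print(s['tool_pos'],s['ft_force'],s['grip_width'])
p=s['tool_pos']-[0,0,.003]
u,v=proj('scene',[p])[0].astype(int); r=b[v-45:v+95,u-65:u+45][:,:,::-1]; r=cv2.resize(r,None,fx=4,fy=4,interpolation=cv2.INTER_CUBIC); cv2.circle(r,(262,182),4,(255,255,0),1)
cv2.imwrite('pics/k2.png',r)
```

```text
[0.63071077 0.11884444 0.25779795] [ 1.07893857  8.95918732 -8.81851084] 0.028166117689851746
```

View pics/k2.png

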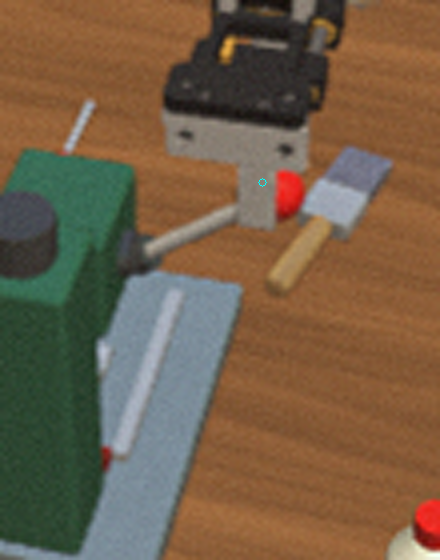

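The reaction of about 12 N against the motion shows the lever is at its upper stop. The picture shows the rod sloping up with the knob in the fingers. I'll relax, release and leave upwards.

{"method": "apply_moves", "body": {"rows": [{"x":0,"y":2,"z":-2,"roll":0},{"x":0,"y":0,"z":0,"roll":0}]}}

```text
t: 6.68
tool_pos: [0.6307, 0.119, 0.2577]
orientation: [[-0.087, 0.996, -0.002], [0.996, 0.087, 0.001], [0.002, -0.002, -1.0]]
ft_force: [-1.0, 5.2, -2.6]
grip_width: 0.0282
grip_force: 30.0
```

{"method": "apply_moves", "body": {"rows": [{"x":0,"y":0,"z":0,"roll":0},{"x":0,"y":0,"z":0,"roll":0},{"x":0,"y":0,"z":0,"roll":0},{"x":0,"y":0,"z":25,"roll":0},{"x":0,"y":0,"z":30,"roll":0},{"x":-40,"y":0,"z":0,"roll":0},{"x":-40,"y":0,"z":0,"roll":0},{"x":-40,"y":0,"z":0,"roll":-0.12},{"x":-40,"y":0,"z":0,"roll":-0.12},{"x":-15,"y":-35,"z":0,"roll":-0.12}], "jaw": 60}}

```text
t: 7.52
tool_pos: [0.4514, 0.0862, 0.3145]
orientation: [[0.27, 0.963, -0.0], [0.963, -0.27, 0.002], [0.002, -0.001, -1.0]]
ft_force: [0.1, -1.2, 0.4]
grip_width: 0.0602
grip_force: 0.0
```

{"method": "apply_moves", "body": {"rows": [{"x":0,"y":-40,"z":0,"roll":-0.122},{"x":0,"y":-40,"z":0,"roll":-0.122},{"x":0,"y":-40,"z":0,"roll":-0.122},{"x":0,"y":-40,"z":0,"roll":-0.122},{"x":0,"y":-40,"z":0,"roll":-0.122},{"x":0,"y":-40,"z":0,"roll":-0.122},{"x":0,"y":-40,"z":0,"roll":-0.122},{"x":10,"y":-38,"z":-10,"roll":-0.122},{"x":10,"y":-38,"z":-10,"roll":-0.122},{"x":10,"y":-33,"z":-10,"roll":-0.12}]}}

```text
t: 8.35
tool_pos: [0.4857, -0.31, 0.2841]
orientation: [[0.998, 0.071, 0.001], [0.071, -0.998, -0.003], [0.001, 0.004, -1.0]]
ft_force: [0.4, 0.4, 0.1]
grip_width: 0.0599
grip_force: 0.0
```

Run:
```python
from h import *
s=sense();print(s['tool_pos'],np.degrees(np.arctan2(s['orientation'][1][1],s['orientation'][0][1])))
snap('top','top1.png'); b=snap('scene','scene1.png')
im=cv2.imread('pics/scene1.png')
cv2.imwrite('pics/d.png',np.hstack([cv2.resize(im[y:y+130,x:x+100],None,fx=4,fy=4,interpolation=cv2.INTER_CUBIC) for x,y in((255,175),(145,150))]))
```

```text
[ 0.48573505 -0.31002153  0.28405189] -85.95289235336583
```

View pics/d.png

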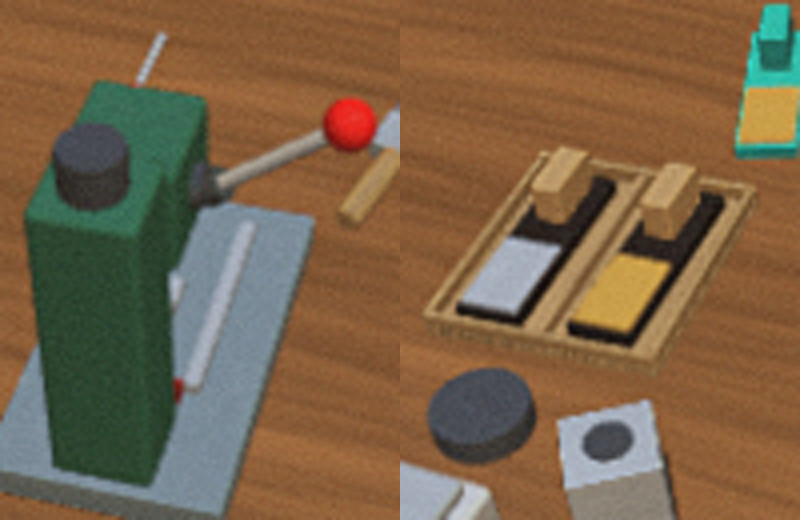

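The lever is raised, with the knob now at scene px (342,206). Both carriers are undisturbed, and the brass one is still in the tray's right (+y) bay. I'll descend on its grip block.

{"method": "apply_moves", "body": {"rows": [{"x":1,"y":6,"z":-36,"roll":0},{"x":0,"y":0,"z":-40,"roll":0},{"x":0,"y":0,"z":-40,"roll":0},{"x":0,"y":0,"z":-40,"roll":0},{"x":0,"y":0,"z":-30,"roll":0},{"x":0,"y":0,"z":-20,"roll":0},{"x":0,"y":0,"z":-12,"roll":0},{"x":0,"y":0,"z":-12,"roll":0},{"x":0,"y":0,"z":-8,"roll":0},{"x":0,"y":0,"z":0,"roll":0}], "jaw": 60}}

```text
t: 9.28
tool_pos: [0.4862, -0.2993, 0.0447]
orientation: [[0.997, 0.08, -0.002], [0.08, -0.997, 0.001], [-0.002, -0.001, -1.0]]
ft_force: [-0.2, -0.5, -0.6]
grip_width: 0.0598
grip_force: 0.0
```

{"method": "apply_moves", "body": {"rows": [{"x":0,"y":0,"z":0,"roll":0},{"x":0,"y":0,"z":0,"roll":0},{"x":0,"y":0,"z":0,"roll":0},{"x":0,"y":0,"z":0,"roll":0},{"x":0,"y":0,"z":0,"roll":0},{"x":0,"y":0,"z":0,"roll":0}], "jaw": 0}}

```text
t: 9.78
tool_pos: [0.4878, -0.3011, 0.0465]
orientation: [[0.997, 0.079, 0.002], [0.079, -0.997, -0.002], [0.001, 0.003, -1.0]]
ft_force: [0.8, -3.1, -0.5]
grip_width: 0.024
grip_force: 29.5
```

{"method": "apply_moves", "body": {"rows": [{"x":0,"y":0,"z":5,"roll":0},{"x":0,"y":0,"z":10,"roll":0},{"x":0,"y":0,"z":15,"roll":0},{"x":0,"y":0,"z":15,"roll":0},{"x":0,"y":0,"z":15,"roll":0},{"x":0,"y":0,"z":10,"roll":0},{"x":-5,"y":10,"z":5,"roll":0},{"x":-5,"y":20,"z":0,"roll":0},{"x":-5,"y":25,"z":0,"roll":0},{"x":-5,"y":25,"z":0,"roll":0}]}}

```text
t: 10.62
tool_pos: [0.4657, -0.2182, 0.1203]
orientation: [[0.997, 0.078, -0.002], [0.078, -0.997, 0.002], [-0.002, -0.002, -1.0]]
ft_force: [0.6, 0.4, -3.0]
grip_width: 0.0238
grip_force: 29.4
```

{"method": "apply_moves", "body": {"rows": [{"x":-5,"y":25,"z":0,"roll":0.01},{"x":-5,"y":25,"z":0,"roll":0},{"x":0,"y":25,"z":0,"roll":0},{"x":0,"y":25,"z":0,"roll":0},{"x":0,"y":25,"z":0,"roll":0},{"x":0,"y":25,"z":0,"roll":0},{"x":0,"y":25,"z":0,"roll":0},{"x":0,"y":20,"z":0,"roll":0},{"x":0,"y":15,"z":0,"roll":0},{"x":0,"y":0,"z":0,"roll":0}]}}

```text
t: 11.45
tool_pos: [0.455, -0.0068, 0.1203]
orientation: [[0.996, 0.091, -0.003], [0.091, -0.996, 0.002], [-0.003, -0.003, -1.0]]
ft_force: [0.6, 0.1, -3.9]
grip_width: 0.0237
grip_force: 29.7
```

Run:
```python
from h import *
s=sense();print(s['tool_pos'],np.degrees(np.arctan2(s['orientation'][1][1],s['orientation'][0][1])),s['ft_force'],s['grip_width'])
snap('top','top2.png'); snap('scene','scene2.png')
a=cv2.imread('pics/top2.png')[120:240,270:370];b=cv2.imread('pics/scene2.png')[155:275,245:345]
cv2.imwrite('pics/e.png',np.hstack([cv2.resize(i,None,fx=4,fy=4,interpolation=cv2.INTER_CUBIC) for i in(a,b)]))
```

```text
[ 0.45497648 -0.00679199  0.12027216] -84.75655738510444 [ 0.55208215  0.13190413 -3.92675461] 0.02365264624791959
```

View pics/e.png

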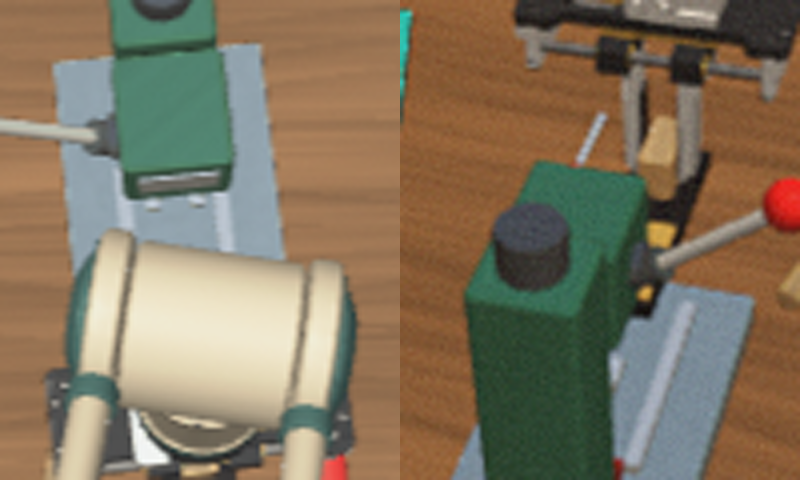

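The carrier is held level in front of the nose: the plate shows at e.png (655,235) and the foot prongs are up. By the fit it needs a 4 mm shift to -y. Then I lower it to the rails.

{"method": "apply_moves", "body": {"rows": [{"x":0,"y":-4,"z":-6,"roll":-0.002},{"x":0,"y":0,"z":-10,"roll":0},{"x":0,"y":0,"z":-10,"roll":0},{"x":0,"y":0,"z":-10,"roll":0},{"x":0,"y":0,"z":-6,"roll":0},{"x":0,"y":0,"z":-4,"roll":0},{"x":0,"y":0,"z":-2,"roll":0},{"x":0,"y":0,"z":0,"roll":0}]}}

```text
t: 12.22
tool_pos: [0.4574, -0.0149, 0.0729]
orientation: [[0.996, 0.086, 0.0], [0.086, -0.996, -0.001], [0.0, 0.001, -1.0]]
ft_force: [0.3, -0.4, -2.6]
grip_width: 0.0237
grip_force: 30.0
```

{"method": "apply_moves", "body": {"rows": [{"x":0,"y":0,"z":-1,"roll":0},{"x":0,"y":0,"z":-1,"roll":0},{"x":0,"y":0,"z":-1,"roll":0},{"x":0,"y":0,"z":-1,"roll":0},{"x":0,"y":0,"z":0,"roll":0}]}}

```text
t: 12.63
tool_pos: [0.457, -0.0139, 0.0685]
orientation: [[0.996, 0.087, -0.0], [0.087, -0.996, 0.0], [-0.0, -0.0, -1.0]]
ft_force: [-0.1, 0.5, -3.7]
grip_width: 0.024
grip_force: 30.0
```

{"method": "apply_moves", "body": {"rows": [{"x":0,"y":2.5,"z":0,"roll":0},{"x":10,"y":0.9,"z":0,"roll":0},{"x":10,"y":0.9,"z":0,"roll":0},{"x":10,"y":0.9,"z":0,"roll":0},{"x":0,"y":0,"z":0,"roll":0}]}}

```text
t: 13.05
tool_pos: [0.4914, -0.009, 0.0691]
orientation: [[0.996, 0.087, 0.005], [0.087, -0.996, -0.001], [0.005, 0.001, -1.0]]
ft_force: [-0.1, -0.4, -2.8]
grip_width: 0.0238
grip_force: 30.0
```

```bash
cat > st.py <<'E'
from h import *
import sys
R=[]
for i in range(4):
    read_camera('top'); s=sense(); R.append(np.r_[s['tool_pos'],s['ft_force'],np.degrees(np.arctan2(s['orientation'][1][1],s['orientation'][0][1])),s['grip_width'],s['t']])
R=np.array(R); m=R.mean(0); d=m[:2]-[.6205,.0037];c,q=np.cos(.089),np.sin(.089)
np.set_printoptions(precision=4,suppress=True)
print(m,R.std(0)[:3]);print('engr x,y',c*d[0]+q*d[1],c*d[1]-q*d[0])
E
python3 st.py
```

```text
[  0.4878  -0.0088   0.0685  -0.2616  -0.2995  -3.653  -85.0081   0.0238
  13.175 ] [0.0011 0.0001 0.0002]
engr x,y -0.13332504734177184 -0.0006701711766527244
```

{"method": "apply_moves", "body": {"rows": [{"x":10,"y":1,"z":0,"roll":0},{"x":10,"y":1,"z":0,"roll":0},{"x":10,"y":0.9,"z":0,"roll":0},{"x":8,"y":0.7,"z":0,"roll":0},{"x":0,"y":0,"z":0,"roll":0}]}}

```text
t: 13.67
tool_pos: [0.5284, -0.0054, 0.0689]
orientation: [[0.996, 0.087, 0.003], [0.087, -0.996, -0.0], [0.003, 0.001, -1.0]]
ft_force: [0.1, -0.6, -3.0]
grip_width: 0.024
grip_force: 30.0
```

{"method": "apply_moves", "body": {"rows": [{"x":2,"y":0.2,"z":0,"roll":0},{"x":2,"y":0.2,"z":0,"roll":0},{"x":2,"y":0.2,"z":0,"roll":0},{"x":0,"y":0,"z":0,"roll":0}]}}

```text
t: 14.0
tool_pos: [0.5314, -0.0046, 0.0687]
orientation: [[0.996, 0.087, 0.0], [0.087, -0.996, -0.0], [0.0, 0.0, -1.0]]
ft_force: [-0.0, -0.0, -2.9]
grip_width: 0.0237
grip_force: 30.0
```

```bash
python3 st.py
```

```text
[  0.531   -0.0046   0.0687  -0.7404   0.4447  -3.3678 -85.0284   0.0238
  14.125 ] [0.0001 0.     0.    ]
engr x,y -0.08992945877102534 -0.0003577984215527071
```

{"method": "apply_moves", "body": {"rows": [{"x":1.5,"y":0.1,"z":0,"roll":0},{"x":1.5,"y":0.1,"z":0,"roll":0},{"x":1,"y":0.1,"z":0,"roll":0},{"x":0,"y":0,"z":0,"roll":0},{"x":0,"y":0,"z":0,"roll":0}]}}

```text
t: 14.62
tool_pos: [0.5353, -0.0044, 0.0687]
orientation: [[0.996, 0.087, -0.0], [0.087, -0.996, -0.0], [-0.0, 0.0, -1.0]]
ft_force: [0.4, -0.3, -4.3]
grip_width: 0.0239
grip_force: 30.0
```

{"method": "apply_moves", "body": {"rows": [{"x":1,"y":0.1,"z":0,"roll":0},{"x":1,"y":0.1,"z":0,"roll":0},{"x":0,"y":0,"z":0,"roll":0},{"x":0,"y":0,"z":0,"roll":0}]}}

```text
t: 14.95
tool_pos: [0.5363, -0.0041, 0.0684]
orientation: [[0.996, 0.087, -0.002], [0.087, -0.996, 0.0], [-0.002, -0.0, -1.0]]
ft_force: [-3.0, 0.2, -3.3]
grip_width: 0.0236
grip_force: 30.0
```

Contact with the stop at x≈0.536 matches the predicted 0.537. Next I set the carrier down.

{"method": "apply_moves", "body": {"rows": [{"x":-0.5,"y":0,"z":-1,"roll":0},{"x":0,"y":0,"z":-1,"roll":0},{"x":0,"y":0,"z":0,"roll":0},{"x":0,"y":0,"z":0,"roll":0}]}}

```text
t: 15.28
tool_pos: [0.5362, -0.0041, 0.0665]
orientation: [[0.996, 0.087, -0.001], [0.087, -0.996, 0.0], [-0.001, -0.0, -1.0]]
ft_force: [-1.5, -0.6, -3.5]
grip_width: 0.0238
grip_force: 30.0
```

{"method": "apply_moves", "body": {"rows": [{"x":0,"y":0,"z":-0.7,"roll":0},{"x":0,"y":0,"z":0,"roll":0},{"x":0,"y":0,"z":0,"roll":0}]}}

```text
t: 15.53
tool_pos: [0.5362, -0.0041, 0.0659]
orientation: [[0.996, 0.087, -0.001], [0.087, -0.996, -0.0], [-0.001, -0.0, -1.0]]
ft_force: [-3.1, -0.2, -3.1]
grip_width: 0.0239
grip_force: 30.0
```

{"method": "apply_moves", "body": {"rows": [{"x":0,"y":0,"z":-0.7,"roll":0},{"x":0,"y":0,"z":0,"roll":0},{"x":0,"y":0,"z":0,"roll":0}]}}

```text
t: 15.78
tool_pos: [0.5363, -0.0041, 0.0656]
orientation: [[0.996, 0.087, -0.001], [0.087, -0.996, -0.0], [-0.001, -0.0, -1.0]]
ft_force: [-5.1, -0.1, 1.7]
grip_width: 0.0239
grip_force: 30.0
```

{"method": "apply_moves", "body": {"rows": [{"x":0,"y":0,"z":-0.7,"roll":0},{"x":0,"y":0,"z":0,"roll":0},{"x":0,"y":0,"z":0,"roll":0}]}}

```text
t: 16.03
tool_pos: [0.5364, -0.0041, 0.0655]
orientation: [[0.996, 0.087, -0.0], [0.087, -0.996, -0.0], [-0.0, 0.0, -1.0]]
ft_force: [-5.7, -0.6, 7.2]
grip_width: 0.0237
grip_force: 30.0
```

{"method": "apply_moves", "body": {"rows": [{"x":0,"y":0,"z":1.2,"roll":0},{"x":0,"y":0,"z":0,"roll":0}]}}

```text
t: 16.2
tool_pos: [0.5364, -0.0043, 0.0656]
orientation: [[0.996, 0.087, -0.001], [0.087, -0.996, -0.0], [-0.001, 0.0, -1.0]]
ft_force: [-4.3, -0.2, -1.6]
grip_width: 0.0238
grip_force: 30.0
```

{"method": "apply_moves", "body": {"rows": [{"x":0,"y":0,"z":0,"roll":0},{"x":0,"y":0,"z":0,"roll":0},{"x":0,"y":0,"z":0,"roll":0},{"x":0,"y":0,"z":8,"roll":0},{"x":0,"y":0,"z":15,"roll":0},{"x":0,"y":0,"z":30,"roll":0},{"x":-30,"y":0,"z":25,"roll":0},{"x":-30,"y":0,"z":25,"roll":0.12},{"x":-30,"y":0,"z":25,"roll":0.122},{"x":0,"y":20,"z":30,"roll":0.122}], "jaw": 54}}

```text
t: 17.03
tool_pos: [0.4405, 0.0145, 0.2245]
orientation: [[0.899, 0.439, -0.006], [0.439, -0.899, -0.002], [-0.006, -0.001, -1.0]]
ft_force: [0.5, 0.1, -0.7]
grip_width: 0.0541
grip_force: 0.0
```

{"method": "apply_moves", "body": {"rows": [{"x":0,"y":10,"z":30,"roll":0.122},{"x":0,"y":10,"z":30,"roll":0.122},{"x":0,"y":10,"z":20,"roll":0.122},{"x":0,"y":10,"z":10,"roll":0.122},{"x":0,"y":10,"z":0,"roll":0.122},{"x":0,"y":10,"z":0,"roll":0.122},{"x":0,"y":10,"z":0,"roll":0.122},{"x":0,"y":15,"z":0,"roll":0.122},{"x":0,"y":15,"z":0,"roll":0.122},{"x":0,"y":8,"z":0,"roll":0.12}]}}

```text
t: 17.87
tool_pos: [0.4472, 0.1253, 0.3149]
orientation: [[-0.105, 0.994, 0.003], [0.995, 0.105, 0.001], [0.001, 0.003, -1.0]]
ft_force: [1.2, 0.1, -0.0]
grip_width: 0.0543
grip_force: 0.0
```

```bash
cat > m2.py <<'E'
from h import *
np.set_printoptions(precision=4,suppress=True)
ims={n:snap(n,n+'3.png') for n in('top','scene')}
for n,t in(('top','brass_carrier'),('scene','brass_carrier'),('top','lever_knob'),('scene','lever_knob')):
    print(n,t,[(np.round(w(n,d['xyz']),3).tolist(),round(d['score'],2)) for d in find_in(t,n)[:3]])
# red blobs for the knob
uv={}
for n,i in ims.items():
    h=cv2.cvtColor(i,cv2.COLOR_RGB2HSV); m=(((h[...,0]<6)|(h[...,0]>174))&(h[...,1]>190)&(h[...,2]>120)).astype(np.uint8)
    c=cv2.connectedComponentsWithStats(m); print(n,[(np.round(c[3][k],1).tolist(),int(c[2][k][4])) for k in range(1,c[0]) if c[2][k][4]>15])
E
python3 m2.py; python3 st.py
```

```text
top brass_carrier [([0.564, 0.002, 0.04], 0.89), ([0.305, -0.309, 0.015], 0.66), ([0.495, 0.348, 0.065], 0.43)]
scene brass_carrier [([0.309, -0.305, 0.013], 0.85), ([0.561, 0.017, 0.039], 0.74), ([0.74, -0.206, 0.06], 0.4)]
top lever_knob [([0.631, 0.106, 0.234], 0.7), ([0.564, 0.0, 0.037], 0.25)]
scene lever_knob [([0.639, 0.107, 0.234], 0.8), ([0.716, 0.246, 0.067], 0.52)]
top []
scene [([442.0, 6.1], 78), ([124.4, 17.9], 99), ([209.7, 38.4], 93), ([67.0, 48.5], 136), ([342.2, 205.3], 125), ([382.0, 288.1], 100), ([420.4, 380.4], 188)]
[ 0.4468  0.1233  0.3139  0.0949 -0.2635  0.3329  5.5057  0.0542 18.2917] [0.     0.     0.0001]
engr x,y -0.16237536193164914 0.13460748617989124
```

Run:
```python
from h import *
from scipy.optimize import brentq
print(proj('scene',[[.6306,.1263,.2479]]))
o,d=ray('scene',(342.2,205.3))
n=np.array([np.cos(.089),np.sin(.089),0]); P=o+d*((n@(np.array([.6375,.0489,.185])-o))/(n@d)); print(P)
# carrier plate segmentation in top3: brass color
i=cv2.imread('pics/top3.png'); 
cv2.imwrite('pics/f.png',cv2.resize(i[120:225,270:360],None,fx=6,fy=5.6,interpolation=cv2.INTER_CUBIC))
```

```text
[[341.80851281 206.5895059 ]]
[0.63052815 0.1270284  0.25172714]
```

View pics/f.png

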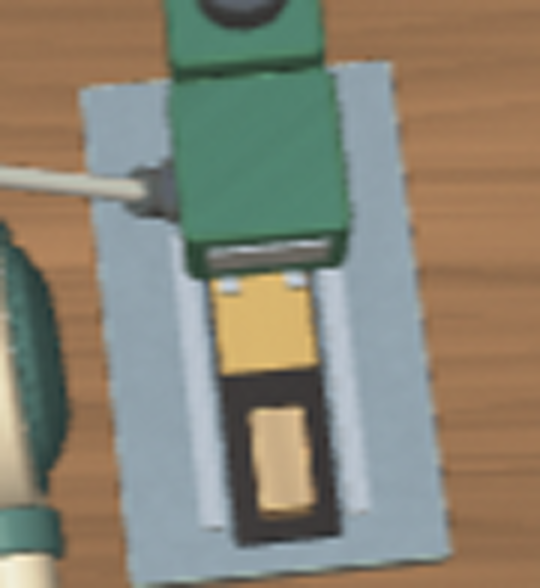

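The carrier sits parallel between the rails in f.png, its plate under the foot prongs and its near end about 10 mm past the rail ends, as it should be. Now back to the knob to lower the lever.

{"method": "apply_moves", "body": {"rows": [{"x":30,"y":1,"z":0,"roll":0},{"x":40,"y":1,"z":0,"roll":0},{"x":40,"y":1,"z":0,"roll":0},{"x":40,"y":0.7,"z":0,"roll":-0.007},{"x":23.7,"y":0,"z":0,"roll":0},{"x":10,"y":0,"z":0,"roll":0},{"x":0,"y":0,"z":-20,"roll":0},{"x":0,"y":0,"z":-20,"roll":0},{"x":0,"y":0,"z":-15,"roll":0},{"x":0,"y":0,"z":0,"roll":0}]}}

```text
t: 19.2
tool_pos: [0.6276, 0.1271, 0.2553]
orientation: [[-0.09, 0.996, -0.008], [0.996, 0.09, -0.001], [-0.0, -0.008, -1.0]]
ft_force: [-0.9, -0.1, -0.3]
grip_width: 0.054
grip_force: 0.0
```

```bash
python3 st.py
```

```text
[ 0.6298  0.1274  0.2592  0.3302 -0.0779  0.4241  5.2004  0.0541 19.325 ] [0.0008 0.0001 0.0012]
engr x,y 0.020215273706420348 0.12243500454424702
```

{"method": "apply_moves", "body": {"rows": [{"x":0,"y":0,"z":-7,"roll":0},{"x":0,"y":0,"z":0,"roll":0},{"x":0,"y":0,"z":0,"roll":0}]}}

```text
t: 19.65
tool_pos: [0.6302, 0.1275, 0.252]
orientation: [[-0.091, 0.996, 0.0], [0.996, 0.091, -0.0], [-0.0, 0.0, -1.0]]
ft_force: [0.3, 0.2, -0.4]
grip_width: 0.0539
grip_force: 0.0
```

{"method": "apply_moves", "body": {"rows": [{"x":0,"y":0,"z":0,"roll":0},{"x":0,"y":0,"z":0,"roll":0},{"x":0,"y":0,"z":0,"roll":0},{"x":0,"y":0,"z":0,"roll":0},{"x":0,"y":0,"z":0,"roll":0}], "jaw": 0}}

```text
t: 20.07
tool_pos: [0.63, 0.1275, 0.2519]
orientation: [[-0.091, 0.996, -0.001], [0.996, 0.091, -0.0], [-0.0, -0.001, -1.0]]
ft_force: [-0.6, -0.1, 0.6]
grip_width: 0.0286
grip_force: 30.0
```

{"method": "apply_moves", "body": {"rows": [{"x":-0.5,"y":6.2,"z":-8.4,"roll":0},{"x":-0.5,"y":5.2,"z":-9.1,"roll":0},{"x":-0.4,"y":4.3,"z":-9.6,"roll":0},{"x":-0.3,"y":3.2,"z":-9.9,"roll":0},{"x":-0.2,"y":2.2,"z":-10.3,"roll":0},{"x":-0.1,"y":1.1,"z":-10.4,"roll":0},{"x":0,"y":0,"z":-10.4,"roll":0},{"x":0,"y":0,"z":0,"roll":0},{"x":0,"y":0,"z":0,"roll":0}]}}

```text
t: 20.82
tool_pos: [0.6281, 0.1507, 0.1816]
orientation: [[-0.091, 0.996, -0.002], [0.996, 0.091, 0.002], [0.002, -0.002, -1.0]]
ft_force: [-0.3, 5.0, -3.5]
grip_width: 0.0287
grip_force: 30.0
```

{"method": "apply_moves", "body": {"rows": [{"x":0.1,"y":-1.1,"z":-10.4,"roll":0},{"x":0.2,"y":-2.2,"z":-10.3,"roll":0},{"x":0.3,"y":-3.2,"z":-9.9,"roll":0},{"x":0,"y":0,"z":0,"roll":0},{"x":0.2,"y":-1.8,"z":-4,"roll":0},{"x":0.2,"y":-1.7,"z":-4,"roll":0},{"x":0,"y":0,"z":0,"roll":0},{"x":0,"y":0,"z":0,"roll":0}]}}

```text
t: 21.48
tool_pos: [0.629, 0.1397, 0.1445]
orientation: [[-0.091, 0.996, -0.001], [0.996, 0.091, 0.0], [0.0, -0.001, -1.0]]
ft_force: [-1.2, 3.0, -4.2]
grip_width: 0.0284
grip_force: 30.0
```

{"method": "apply_moves", "body": {"rows": [{"x":0.1,"y":-1,"z":-2,"roll":0},{"x":0.1,"y":-1,"z":-2,"roll":0},{"x":0,"y":0,"z":0,"roll":0},{"x":0,"y":0,"z":0,"roll":0}]}}

```text
t: 21.82
tool_pos: [0.6292, 0.1379, 0.1412]
orientation: [[-0.091, 0.996, -0.001], [0.996, 0.091, 0.0], [0.0, -0.001, -1.0]]
ft_force: [-2.0, 4.4, -0.2]
grip_width: 0.0287
grip_force: 30.0
```

{"method": "apply_moves", "body": {"rows": [{"x":0.1,"y":-1,"z":-2,"roll":0},{"x":0,"y":0,"z":0,"roll":0},{"x":0,"y":0,"z":0,"roll":0}]}}

```text
t: 22.07
tool_pos: [0.6293, 0.1367, 0.1392]
orientation: [[-0.091, 0.996, -0.001], [0.996, 0.091, -0.0], [-0.0, -0.001, -1.0]]
ft_force: [-3.4, 3.8, -0.6]
grip_width: 0.0288
grip_force: 30.0
```

{"method": "apply_moves", "body": {"rows": [{"x":0.1,"y":-1,"z":-2,"roll":0},{"x":0,"y":0,"z":0,"roll":0},{"x":0,"y":0,"z":0,"roll":0}]}}

```text
t: 22.32
tool_pos: [0.6294, 0.1357, 0.1374]
orientation: [[-0.091, 0.996, -0.001], [0.996, 0.091, -0.0], [-0.0, -0.001, -1.0]]
ft_force: [-4.1, 3.5, 1.0]
grip_width: 0.0286
grip_force: 30.0
```

{"method": "apply_moves", "body": {"rows": [{"x":0.1,"y":-1,"z":-2,"roll":0},{"x":0,"y":0,"z":0,"roll":0},{"x":0,"y":0,"z":0,"roll":0}]}}

```text
t: 22.57
tool_pos: [0.6295, 0.135, 0.1363]
orientation: [[-0.091, 0.996, -0.0], [0.996, 0.091, 0.0], [0.0, 0.0, -1.0]]
ft_force: [-4.2, 3.5, 4.8]
grip_width: 0.0283
grip_force: 30.0
```

Resistance is building, so the foot is reaching the plate. I'll continue in small steps until it is firm.

{"method": "apply_moves", "body": {"rows": [{"x":0.1,"y":-1,"z":-2,"roll":0},{"x":0,"y":0,"z":0,"roll":0},{"x":0,"y":0,"z":0,"roll":0}]}}

```text
t: 22.82
tool_pos: [0.6296, 0.1345, 0.1355]
orientation: [[-0.091, 0.996, 0.001], [0.996, 0.091, 0.001], [0.001, 0.001, -1.0]]
ft_force: [-6.2, 4.7, 9.7]
grip_width: 0.0287
grip_force: 30.0
```

{"method": "apply_moves", "body": {"rows": [{"x":0,"y":-0.7,"z":-1.5,"roll":0},{"x":0,"y":0,"z":0,"roll":0},{"x":0,"y":0,"z":0,"roll":0}]}}

```text
t: 23.07
tool_pos: [0.6296, 0.1341, 0.1349]
orientation: [[-0.091, 0.996, 0.001], [0.996, 0.091, 0.002], [0.002, 0.002, -1.0]]
ft_force: [-6.5, 5.5, 13.6]
grip_width: 0.0285
grip_force: 30.0
```

{"method": "apply_moves", "body": {"rows": [{"x":0,"y":0.7,"z":1.5,"roll":0},{"x":0,"y":0,"z":0,"roll":0}]}}

```text
t: 23.23
tool_pos: [0.6295, 0.1346, 0.1358]
orientation: [[-0.091, 0.996, 0.001], [0.996, 0.091, 0.001], [0.001, 0.001, -1.0]]
ft_force: [-7.5, 3.6, 10.5]
grip_width: 0.0286
grip_force: 30.0
```

{"method": "apply_moves", "body": {"rows": [{"x":0,"y":0,"z":0,"roll":0},{"x":0,"y":0,"z":0,"roll":0},{"x":0,"y":0,"z":0,"roll":0},{"x":0,"y":0,"z":20,"roll":0},{"x":0,"y":0,"z":40,"roll":0},{"x":0,"y":0,"z":40,"roll":0},{"x":-40,"y":0,"z":0,"roll":0},{"x":-40,"y":5,"z":0,"roll":0},{"x":-30,"y":25,"z":0,"roll":0},{"x":0,"y":0,"z":0,"roll":0}], "jaw": 54}}

```text
t: 24.07
tool_pos: [0.5149, 0.1655, 0.2338]
orientation: [[-0.093, 0.996, -0.002], [0.996, 0.093, 0.001], [0.002, -0.002, -1.0]]
ft_force: [-0.0, 0.4, -0.9]
grip_width: 0.0541
grip_force: 0.0
```

```bash
sed -i "s/'3.png'/'4.png'/" m2.py; python3 m2.py
python3 - <<'E'
from h import *
o,d=ray('scene',(0,0))
np.set_printoptions(precision=4,suppress=True)
for th in(-30,-28.3,-26,-21):
    t=np.radians(th); print(th,[proj(c,[[.6375-.0089*np.cos(t),.0489+.0996*np.cos(t),.185+.1*np.sin(t)]])[0].round(1).tolist() for c in('scene','top')])
E
python3 st.py
```

```text
top brass_carrier [([0.307, -0.309, 0.017], 0.98), ([0.561, 0.003, 0.036], 0.74)]
scene brass_carrier [([0.31, -0.304, 0.01], 0.8), ([0.565, 0.02, 0.037], 0.73)]
top lever_knob [([0.629, 0.099, 0.162], 0.64)]
scene lever_knob [([0.636, 0.108, 0.155], 0.66)]
top []
scene [([443.6, 6.1], 38), ([124.4, 17.9], 99), ([209.9, 38.3], 98), ([67.0, 48.6], 137), ([345.3, 242.2], 109), ([381.9, 288.2], 102), ([420.3, 380.6], 186)]
-30 [[344.0, 243.8], [262.9, 162.7]]
-28.3 [[344.6, 243.1], [262.3, 162.5]]
-26 [[345.5, 242.2], [261.4, 162.2]]
-21 [[347.1, 240.0], [259.8, 161.6]]
[ 0.521   0.1632  0.2326  0.0253 -0.3846 -0.1275  5.1608  0.054  24.4917] [0.0002 0.0001 0.    ]
engr x,y -0.0849289783534419 0.16771167025462042
```

The knob's pixel, corrected by the offset seen at the raised stop, gives about -28.3°, so the lever is fully down on the plate. Next is the treadle: I move above the dark-based treadle's pad with closed fingers.

{"method": "apply_moves", "body": {"rows": [{"x":-4,"y":27,"z":0,"roll":0},{"x":-4,"y":27,"z":0,"roll":0},{"x":-4,"y":27,"z":-20,"roll":0},{"x":-4,"y":27,"z":-20,"roll":0},{"x":-4,"y":27,"z":-25,"roll":0},{"x":-4,"y":28,"z":-25,"roll":0},{"x":0,"y":0,"z":-20,"roll":0},{"x":0,"y":0,"z":0,"roll":0},{"x":0,"y":0,"z":0,"roll":0}], "jaw": 0}}

```text
t: 25.32
tool_pos: [0.4955, 0.3264, 0.122]
orientation: [[-0.091, 0.996, -0.002], [0.996, 0.091, -0.002], [-0.002, -0.003, -1.0]]
ft_force: [0.1, -0.6, 0.5]
grip_width: 0.0006
grip_force: 0.0
```

```bash
python3 m2.py; python3 st.py
python3 - <<'E'
from h import *
for n in('top','scene'):
    for f in '04':
        i=cv2.imread(f'pics/{n}{f}.png'); h=cv2.cvtColor(i,cv2.COLOR_BGR2HSV); m=(((h[...,0]<6)|(h[...,0]>174))&(h[...,1]>150)&(h[...,2]>120))
        s=(slice(150,175),slice(250,280)) if n=='top' else (slice(225,260),slice(330,365))
        v,u=np.nonzero(m[s]); print(n,f,u.mean()+s[1].start,v.mean()+s[0].start,len(u))
E
```

```text
top brass_carrier [([0.564, 0.001, 0.033], 0.85), ([0.308, -0.308, 0.015], 0.74), ([0.696, 0.335, 0.066], 0.73)]
scene brass_carrier [([0.568, 0.014, 0.04], 0.75), ([0.309, -0.305, 0.013], 0.73)]
top lever_knob [([0.631, 0.103, 0.157], 0.52), ([0.722, -0.211, 0.057], 0.46)]
scene lever_knob [([0.638, 0.11, 0.157], 0.65), ([0.718, 0.035, 0.113], 0.64)]
top []
scene [([124.5, 17.9], 99), ([209.9, 38.3], 97), ([67.0, 48.7], 137), ([345.3, 242.2], 110), ([381.9, 288.2], 103), ([420.3, 380.6], 189)]
[ 0.4965  0.3265  0.124  -0.0331  0.1358 -0.1403  5.172   0.0004 25.7417] [0.0002 0.     0.0003]
engr x,y -0.09477298577117269 0.33255077440824793
top 0 259.5684210526316 161.55789473684212 95
top 4 261.20454545454544 162.1590909090909 88
scene 0 347.0088495575221 239.86725663716814 113
scene 4 345.22522522522524 242.15315315315314 111
```

{"method": "apply_moves", "body": {"rows": [{"x":0,"y":0,"z":-15,"roll":0},{"x":0,"y":0,"z":-12,"roll":0},{"x":0,"y":0,"z":-6,"roll":0},{"x":0,"y":0,"z":-6,"roll":0},{"x":0,"y":0,"z":-6,"roll":0},{"x":0,"y":0,"z":-6,"roll":0},{"x":0,"y":0,"z":-6,"roll":0},{"x":0,"y":0,"z":-4,"roll":0},{"x":0,"y":0,"z":0,"roll":0}]}}

```text
t: 26.57
tool_pos: [0.4949, 0.3269, 0.0618]
orientation: [[-0.09, 0.996, -0.002], [0.996, 0.09, 0.0], [0.0, -0.002, -1.0]]
ft_force: [-3.4, 0.1, 7.2]
grip_width: 0.0006
grip_force: 3.1
```

{"method": "apply_moves", "body": {"rows": [{"x":0,"y":0,"z":-2,"roll":0},{"x":0,"y":0,"z":-2,"roll":0},{"x":0,"y":0,"z":-2,"roll":0},{"x":0,"y":0,"z":0,"roll":0},{"x":0,"y":0,"z":0,"roll":0}]}}

```text
t: 26.98
tool_pos: [0.4946, 0.3269, 0.0566]
orientation: [[-0.091, 0.996, -0.002], [0.996, 0.091, 0.0], [0.0, -0.002, -1.0]]
ft_force: [-4.4, 0.4, 6.9]
grip_width: 0.0008
grip_force: 3.6
```

{"method": "apply_moves", "body": {"rows": [{"x":0,"y":0,"z":-2,"roll":0},{"x":0,"y":0,"z":-2,"roll":0},{"x":0,"y":0,"z":0,"roll":0},{"x":0,"y":0,"z":0,"roll":0}]}}

```text
t: 27.32
tool_pos: [0.4946, 0.327, 0.0558]
orientation: [[-0.091, 0.996, -0.001], [0.996, 0.091, 0.001], [0.001, -0.001, -1.0]]
ft_force: [-8.5, -2.8, 24.8]
grip_width: 0.0005
grip_force: 12.3
```

{"method": "apply_moves", "body": {"rows": [{"x":0,"y":0,"z":-2,"roll":0},{"x":0,"y":0,"z":-2,"roll":0},{"x":0,"y":0,"z":0,"roll":0},{"x":0,"y":0,"z":0,"roll":0}]}}

```text
t: 27.65
tool_pos: [0.4947, 0.327, 0.0551]
orientation: [[-0.091, 0.996, 0.0], [0.996, 0.091, 0.001], [0.001, 0.0, -1.0]]
ft_force: [-12.2, -4.6, 43.1]
grip_width: 0.0007
grip_force: 21.7
```

The stop is reached: force jumps while z stays near 0.0555. I'll ease off a little, hold for about 0.8 s, then let the treadle up.

{"method": "apply_moves", "body": {"rows": [{"x":0,"y":0,"z":2.5,"roll":0},{"x":0,"y":0,"z":0,"roll":0},{"x":0,"y":0,"z":0,"roll":0},{"x":0,"y":0,"z":0,"roll":0},{"x":0,"y":0,"z":0,"roll":0},{"x":0,"y":0,"z":0,"roll":0},{"x":0,"y":0,"z":0,"roll":0},{"x":0,"y":0,"z":0,"roll":0},{"x":0,"y":0,"z":0,"roll":0},{"x":0,"y":0,"z":0,"roll":0}]}}

```text
t: 28.48
tool_pos: [0.4946, 0.327, 0.0555]
orientation: [[-0.091, 0.996, -0.0], [0.996, 0.091, 0.001], [0.001, -0.0, -1.0]]
ft_force: [-10.4, -2.6, 30.8]
grip_width: 0.0003
grip_force: 15.7
```

{"method": "apply_moves", "body": {"rows": [{"x":0,"y":0,"z":6,"roll":0},{"x":0,"y":0,"z":6,"roll":0},{"x":0,"y":0,"z":6,"roll":0},{"x":0,"y":0,"z":6,"roll":0},{"x":0,"y":0,"z":6,"roll":0},{"x":0,"y":0,"z":6,"roll":0},{"x":0,"y":0,"z":20,"roll":0},{"x":0,"y":0,"z":40,"roll":0},{"x":-30,"y":0,"z":25,"roll":0},{"x":-30,"y":0,"z":0,"roll":0}]}}

```text
t: 29.32
tool_pos: [0.4391, 0.3284, 0.1762]
orientation: [[-0.089, 0.996, 0.008], [0.996, 0.089, 0.005], [0.004, 0.008, -1.0]]
ft_force: [0.2, 0.5, 0.0]
grip_width: 0.0007
grip_force: 0.0
```

{"method": "apply_moves", "body": {"rows": [{"x":-30,"y":0,"z":10,"roll":0},{"x":-30,"y":0,"z":10,"roll":0},{"x":0,"y":0,"z":0,"roll":0},{"x":0,"y":0,"z":0,"roll":0}]}}

```text
t: 29.65
tool_pos: [0.3746, 0.3267, 0.192]
orientation: [[-0.092, 0.996, 0.0], [0.996, 0.092, 0.0], [0.0, 0.0, -1.0]]
ft_force: [-0.5, 0.1, -0.0]
grip_width: 0.0003
grip_force: 0.0
```

```bash
sed -i "s/'4.png'/'5.png'/" m2.py; python3 m2.py
python3 - <<'E'
from h import *
for n in('top','scene'):
    print([(t,[np.round(w(n,d['xyz']),3).tolist() for d in find_in(t,n)[:2]]) for t in('treadle_pad','steel_carrier')])
    a,b=cv2.imread(f'pics/{n}4.png'),cv2.imread(f'pics/{n}5.png'); d=cv2.absdiff(cv2.GaussianBlur(a,(5,5),0),cv2.GaussianBlur(b,(5,5),0)).max(2)
    x0,y0,x1,y1=(285,130,345,225) if n=='top' else (245,185,360,310)
    print(n,'changed px near engraver',(d[y0:y1,x0:x1]>40).sum())
    a0=cv2.imread(f'pics/{n}0.png'); d=cv2.absdiff(cv2.GaussianBlur(a0,(5,5),0),cv2.GaussianBlur(b,(5,5),0)).max(2)
    x0,y0,x1,y1=(180,175,220,245) if n=='top' else (400,225,450,300)
    print('changed px at treadle vs start',(d[y0:y1,x0:x1]>40).sum())
print(sense()['t'],sense()['tool_pos'],sense()['ft_force'])
E
```

```text
top brass_carrier [([0.563, 0.001, 0.036], 0.98), ([0.307, -0.309, 0.017], 0.59)]
scene brass_carrier [([0.309, -0.306, 0.014], 0.93), ([0.567, 0.015, 0.038], 0.67)]
top lever_knob [([0.631, 0.106, 0.158], 0.81), ([0.628, 0.011, 0.027], 0.17)]
scene lever_knob [([0.568, 0.018, 0.034], 0.65), ([0.639, 0.107, 0.157], 0.6)]
top []
scene [([443.8, 5.0], 33), ([124.5, 18.1], 98), ([209.9, 38.3], 92), ([67.0, 48.7], 138), ([345.3, 242.1], 110), ([382.0, 288.1], 100), ([420.3, 380.6], 188)]
[('treadle_pad', [[0.533, 0.326, 0.055], [0.256, 0.384, 0.062]]), ('steel_carrier', [[0.541, -0.383, 0.017]])]
top changed px near engraver 0
changed px at treadle vs start 55
[('treadle_pad', [[0.29, 0.372, 0.048], [0.542, 0.33, 0.053]]), ('steel_carrier', [[0.537, -0.381, 0.016]])]
scene changed px near engraver 0
changed px at treadle vs start 0
30.15 [0.37634594 0.32665396 0.19120232] [0.11686947 0.55553496 0.24189885]
```

```bash
python3 -c "
from plant import *
print(hand_in())"
```

```text
the job is handed in; nothing more can be done
None
```

Job handed in at about 30 s: the brass carrier is seated against the stop, the lever is fully down on the plate by my camera measurement, the treadle was pressed to its stop, held and released, and I saw nothing else disturbed; pressing the treadle briefly peaked at 43 N through the closed fingertips, and the hand-in gave no verdict.

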